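# Line up the sample bottles by height beside the pump

### The arm

A 6-joint arm with a two-finger parallel gripper is mounted at the origin on the work surface. World frame = base frame: x ahead of the robot, y to its left, z up, the work surface at z = 0. Lengths are in m, angles in degrees, forces in N, time in s.
With the tool pointing down it reaches from about 0.25 to 0.725 m from the base axis. Payload 9.7 kg.
Tool frame: the origin (TCP) lies midway between the tips of the shut fingers; the grasp point (between the pads) lies 19 mm behind it (bot.pinch_z is the distance from the TCP to the grasp point, in m); z points along the fingers, y is the line along which they close (so a half turn about z gives the same grasp; the last joint's range is limited). The gripper opens to 85 mm and grips with 20 to 120 N. Pads are 22 mm wide; open, the fingers measure 114 mm over their backs; the gripper's body (76 mm by 85 mm) begins 54 mm behind the grasp point. The pads swing forward as they close: fully open they stand 13 mm farther back than shut.
Start: joints at [68.468, 4.979, 10.078, 95.1, 0, 90], TCP at [0.202, 0.512, 0.231] pointing down, gripper open.
Joint ranges: [-179.16, 179.16], [-48.56, 103.87], [-65.8, 70.77], [-126.05, 130.52], [-82.76, 87.17], [-180, 180]. Speed limits (degrees/s): [127.2, 127.2, 147.25, 180, 180, 180].

### API

Orientations are given as [roll, pitch, yaw] about the fixed x, y, z axes, in that order (R = Rz(yaw) Ry(pitch) Rx(roll)).
In Python, from workcell import sensors, camera, ticket, bot gives the robot as it stands.
- The arm moves only by the shell command python3 -m handwheel 'ROWS' [FORCE]. ROWS is a JSON object of lists of equal length, an entry for each row: "gripper": the opening, from -1 (shut) to 1 (fully open); "slide": the shift along the tool's x, y, z in mm, a list of three; "yaw": the turn about the tool's z in rad. A call has 1 to 8 rows; each row shifts and turns the commanded pose from where the row before left it, along the tool's axes as they then stand; what a row does not reach is not made up. A row lasts 1/12 s, in which the tool goes at most 41.7 mm and 7.16 degrees, less where a joint would pass 70% of its speed; a pose out of reach is approached as far as the arm can. A call is refused whole if a number of a shift passes 41.7 or a number of a turn 0.125, either way. A call with a gripper value outside its range is refused whole. The fingers move at their own pace and stop on an object; FORCE is the grip in N (left out, the last holds). Time passes only in rows, so rows that do not move let the fingers close. It gives the time, the measured TCP pose, the force, the opening and the grip force at its end, in the units of the state.
- sensors.get_obs(): the state, without advancing time (a new reading comes with each control period).
- camera(name): name is "side" or "top"; returns a dict with "img" (384x512x3 uint8, red, green, blue), "fx", "fy", "cx", "cy" (pixels), "R" (3x3) and "t" (3): a world point X has camera coordinates R X + t. Camera axes: x right, y down, z forward; pixel columns grow to the right and rows downward; lengths in m; the calibration is good to about 2 mm. A picture is of the moment at which its call begins. There is no depth.
- ticket.job_done(): hands the job in; it is judged then, once.
The state is a dict: "time": time; "q": joint angles; "qd": joint speeds; "joint_efforts": joint torques, N m; "ee_pos": TCP position; "tcp_rot": TCP orientation; "wrist_force": force on the tool from outside, world axes, zero at the start; "torque": the same for the moment, N m; "opening": finger opening in m; "grasp_force": force on a finger pad.
Only numpy, scipy, OpenCV 4.12 (cv2) and the standard library are available. Lean on these libraries where they do the work, as an engineer would, in place of code of your own. Each camera call takes 0.05 s, during which the arm holds its last target. There are 200 camera calls.

### The job

Stand the four blue-capped sample bottles in the four black dishes on the board, one in the middle of each dish, in order of height: the shortest in the dish nearest the peristaltic pump, then each one taller, the tallest in the dish farthest from it. The bottles are full, so keep them upright throughout, leave them standing free, and do not disturb the brown glass flask.

Things in the scene. Friction and masses are not known exactly. Their poses are not given: they have to be found in the camera images.
- jar_58: The shortest of the four sample containers, a squat wide jar: 58 mm tall over its cap, white plastic body 56 mm in diameter with a straight side up to 42 mm, then a blue screw cap 50 mm in diameter; about 120 g. Closed, stands upright on the bench. Origin at the centre of its underside, z up along its axis.
- bottle_84: The second shortest sample bottle: 84 mm tall over its cap, white plastic body 42 mm in diameter with a straight side up to 60 mm, then a blue screw cap 32 mm in diameter; about 100 g. Closed, stands upright on the bench. Origin at the centre of its underside, z up along its axis.
- bottle_108: The second tallest sample bottle: 108 mm tall over its cap, white plastic body 50 mm in diameter with a straight side up to 82 mm, then a blue screw cap 36 mm in diameter; about 180 g. Closed, stands upright on the bench. Origin at the centre of its underside, z up along its axis.
- bottle_132: The tallest sample bottle, slender: 132 mm tall over its cap, white plastic body 40 mm in diameter with a straight side up to 104 mm, then a blue screw cap 30 mm in diameter; about 150 g. Closed, stands upright on the bench. Origin at the centre of its underside, z up along its axis.
- dish_a: Shallow round black rubber dish, one of four alike in a row on a fixed aluminium board (420 x 90 x 8 mm). Fixed. Outer diameter 80 mm, inner 74; floor 3 mm and rim 7 mm above its origin, which is the centre of its underside, 8 mm above the bench; y runs along the row from dish_a to dish_d, z up. An end dish of the row, beside dish_b.
- dish_b: Shallow round black rubber dish, one of four alike in a row on a fixed aluminium board (420 x 90 x 8 mm). Fixed. Outer diameter 80 mm, inner 74; floor 3 mm and rim 7 mm above its origin, which is the centre of its underside, 8 mm above the bench; y runs along the row from dish_a to dish_d, z up. Between dish_a and dish_c, 88 to 112 mm from either.
- dish_c: Shallow round black rubber dish, one of four alike in a row on a fixed aluminium board (420 x 90 x 8 mm). Fixed. Outer diameter 80 mm, inner 74; floor 3 mm and rim 7 mm above its origin, which is the centre of its underside, 8 mm above the bench; y runs along the row from dish_a to dish_d, z up. Between dish_b and dish_d, 88 to 112 mm from either.
- dish_d: Shallow round black rubber dish, one of four alike in a row on a fixed aluminium board (420 x 90 x 8 mm). Fixed. Outer diameter 80 mm, inner 74; floor 3 mm and rim 7 mm above its origin, which is the centre of its underside, 8 mm above the bench; y runs along the row from dish_a to dish_d, z up. The other end dish of the row, beside dish_c.
- pump: White peristaltic pump with a grey round roller head towards the robot, 155 x 120 mm on plan, 120 mm tall, heavy and fixed. Stands beyond either end of the row, its origin about 0.17 m from the nearest dish's; a three-legged filter stand, 215 mm tall, stands beyond the other end. Origin at the centre of its underside.
- flask: Conical flask of brown glass, 68 mm wide at the foot, 94 mm tall, standing loose beyond the row of dishes. Not to be touched. Origin at the centre of its underside.

How it is judged:
By the outcome, as a careful person would: the job done as asked, in the order asked, and still so for the second after the job is handed in, with the robot touching nothing.
It also fails if it takes over 112 s, if anything falls off the work surface, if the arm or the gripper's body presses on something with over 40 N, if the wrist force passes 120 N, or if a joint passes its speed limit or range.

## Working session

There is one attempt and no reset: what is moved stays moved. The work goes in short steps, Python scripts to look and compute and a shell command to move; the robot and the scene stay as the last step left them, time stands still between calls to the robot, and variables do not carry over. Pictures are saved under pics/ and viewed, at most 14 in all, crops included, and the job is handed in when it is done.

```bash
mkdir -p pics; ls
python3 - <<'E'
from workcell import sensors, camera, ticket, bot
import cv2,json
o=sensors.get_obs();print(o); print(bot.pinch_z)
for n in ("side","top"):
    c=camera(n);cv2.imwrite(f"pics/{n}0.png",cv2.resize(c["img"][:,:,::-1],(800,600),interpolation=cv2.INTER_CUBIC))
    cv2.imwrite(f"raw_{n}0.png",c["img"][:,:,::-1])
    print(n,{k:(v if not hasattr(v,'tolist') else v.tolist()) for k,v in c.items() if k!="img"})
    json.dump({k:(v if not hasattr(v,'tolist') else v.tolist()) for k,v in c.items() if k!="img"},open(f"cal_{n}.json","w"))
E
```

```text
pics
{'time': 0.0, 'q': array([ 6.84676867e+01,  5.01246097e+00,  1.00316413e+01,  9.50984567e+01,
       -7.24407805e-05,  8.99982817e+01]), 'qd': array([ 0.05263962, -0.13455846, -0.00087964, -0.07041533,  0.00623689,
       -0.01831011]), 'joint_efforts': array([-1.64721663e-03, -5.20386779e+01,  4.64807832e+01,  1.63442502e-02,
       -9.31343016e-05,  1.87779887e-05]), 'ee_pos': array([0.20177775, 0.51139571, 0.23054481]), 'tcp_rot': array([-1.79920724e+02,  7.00631532e-05,  1.58469405e+02]), 'wrist_force': array([ 0.77469837, -0.34394645,  0.00727618]), 'torque': array([ 0.00528003,  0.00757757, -0.02272132]), 'grasp_force': 0.0, 'opening': 0.08559940300863354}
0.0187
side {'fx': 395.85411722062094, 'fy': 395.85411722062094, 'cx': 256.59549989734836, 'cy': 190.91501781675262, 'R': [[0.676530569983712, -0.7362051210742374, 0.01756153699371127], [-0.3862708253860337, -0.37506247841726925, -0.8426879533606069], [0.626977860321325, 0.5633206520158504, -0.5381157920739094]], 't': [-0.40044596965552043, 0.2865272651217486, 0.6037669993880823]}
top {'fx': 443.67173950303174, 'fy': 443.67173950303174, 'cx': 256.43690219823634, 'cy': 193.56043619537968, 'R': [[0.02592281947963013, -0.9995503744535816, 0.015068389427240226], [-0.9877718243959813, -0.027929643646310023, -0.15338434709977755], [0.15373623632592742, -0.010907975774385742, -0.9880517120600744]], 't': [0.002534553544041013, 0.5904047239544609, 1.0987084573780381]}
```

View pics/side0.png

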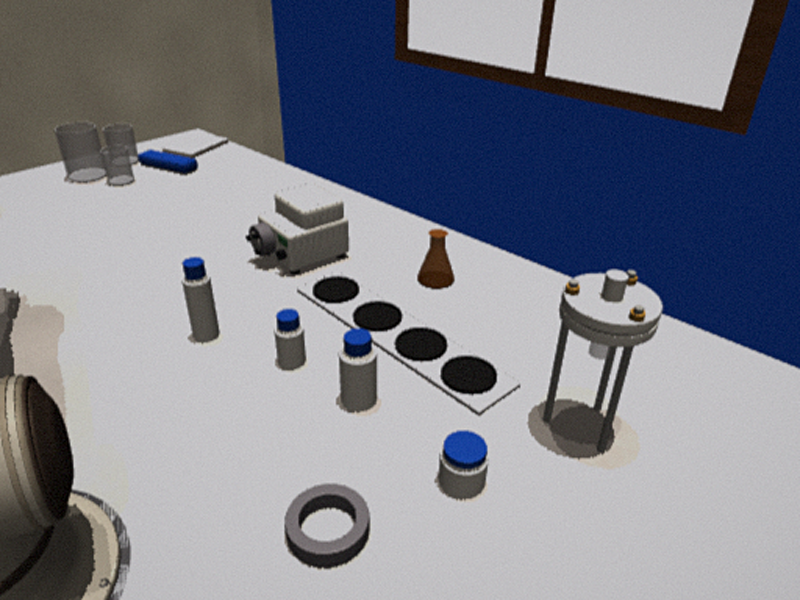

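View pics/top0.png

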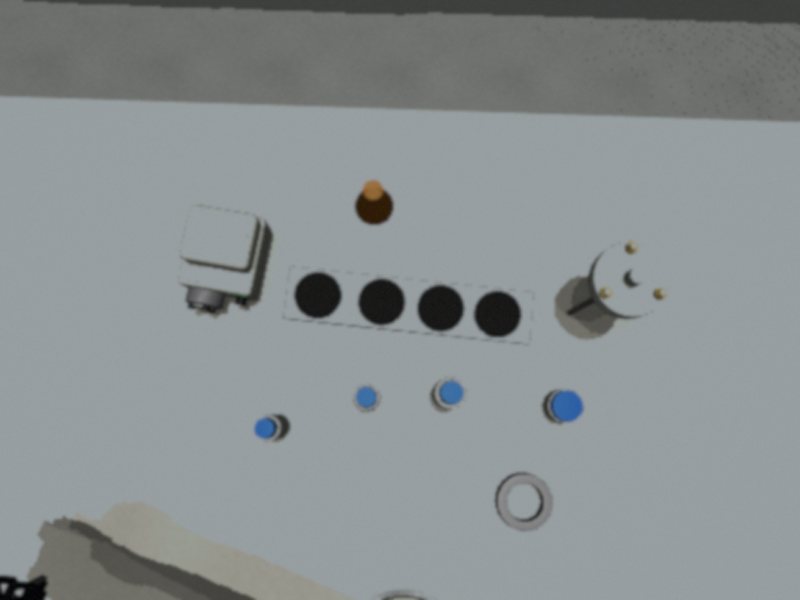

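The side view shows, left to right, caps at about (194,264) for the tall bottle, (288,318) for 84, (357,340) for 108 and (465,446) for the jar. The top view has them at (265,428), (366,397), (451,392) and (567,406). The dishes run from (318,295) to (497,313), with the pump on the left (+y) at (222,245). The flask is at (374,205), and a loose ring lies at (524,501).

```bash
cat > h.py <<'E'
import numpy as np,cv2,json
def cal(n): 
    c=json.load(open(f"cal_{n}.json"));K=np.array([[c["fx"],0,c["cx"]],[0,c["fy"],c["cy"]],[0,0,1]])
    return K@np.c_[np.array(c["R"]),c["t"]]
P={n:cal(n) for n in("side","top")}
def tri(s,t):
    X=cv2.triangulatePoints(P["side"],P["top"],np.array(s,float).reshape(2,1),np.array(t,float).reshape(2,1)).ravel();X=X[:3]/X[3]
    return X,[np.round(proj(n,X)-np.array(p),2) for n,p in(("side",s),("top",t))]
def proj(n,X): v=P[n]@np.append(X,1);return v[:2]/v[2]
def onz(n,uv,z): # point of pixel ray at height z
    M=P[n];A=np.c_[M[:,:2],-np.array([*uv,1.])];return np.linalg.solve(A,-(M[:,2]*z+M[:,3]))[:2]
def blobs(n,img,kind,roi):
    b,g,r=[img[:,:,i].astype(int) for i in range(3)]
    m=(b-r>60) if kind=="blue" else (img.max(2)<60)
    k=np.zeros(m.shape,bool);x0,y0,x1,y1=roi;k[y0:y1,x0:x1]=1
    N,l,s,c=cv2.connectedComponentsWithStats((m&k).astype(np.uint8))
    return [(c[i].round(1).tolist(),s[i].tolist()) for i in range(1,N) if s[i,4]>60]
E
python3 - <<'E'
from h import *
for n,r in(("side",(110,150,340,330)),("top",(150,160,390,300))):
    im=cv2.imread(f"raw_{n}0.png")
    for k in("blue","dark"): print(n,k,*blobs(n,im,k,r),sep="\n ")
im=cv2.imread("raw_side0.png")[155:320,112:332];cv2.imwrite("pics/c1.png",cv2.resize(im,None,fx=3.5,fy=3.5,interpolation=cv2.INTER_CUBIC))
E
```

```text
side
 blue
 ([325.9, 154.9], [301, 150, 39, 16, 330])
 ([123.0, 167.5], [117, 165, 13, 6, 67])
 ([183.5, 201.5], [177, 198, 14, 8, 92])
 ([228.2, 215.1], [220, 210, 17, 11, 153])
 ([297.4, 285.8], [284, 276, 28, 21, 461])
side
 dark
 ([171.8, 157.8], [158, 150, 26, 19, 260])
 ([124.4, 174.2], [118, 169, 13, 10, 95])
 ([277.2, 178.9], [268, 174, 22, 11, 123])
 ([214.6, 185.3], [201, 177, 29, 17, 375])
 ([241.2, 202.2], [226, 193, 31, 19, 454])
 ([183.9, 208.1], [178, 204, 13, 8, 76])
 ([269.2, 220.1], [253, 210, 33, 21, 556])
 ([228.8, 223.1], [221, 217, 17, 11, 115])
 ([299.7, 239.7], [282, 228, 36, 24, 669])
 ([296.4, 296.0], [284, 289, 27, 11, 85])
 ([209.4, 322.7], [191, 317, 37, 13, 271])
top
 blue
 ([288.6, 250.8], [282, 244, 14, 14, 157])
 ([233.9, 253.7], [228, 248, 13, 12, 118])
 ([362.7, 259.4], [353, 250, 20, 20, 297])
 ([168.9, 273.6], [163, 268, 13, 12, 126])
top
 dark
 ([162.7, 180.0], [150, 160, 21, 36, 176])
 ([203.0, 188.5], [189, 175, 29, 28, 617])
 ([374.6, 192.5], [363, 177, 23, 24, 132])
 ([243.8, 192.8], [230, 179, 28, 28, 612])
 ([281.5, 196.8], [268, 183, 28, 28, 614])
 ([318.0, 200.7], [304, 187, 29, 28, 615])
```

View pics/c1.png

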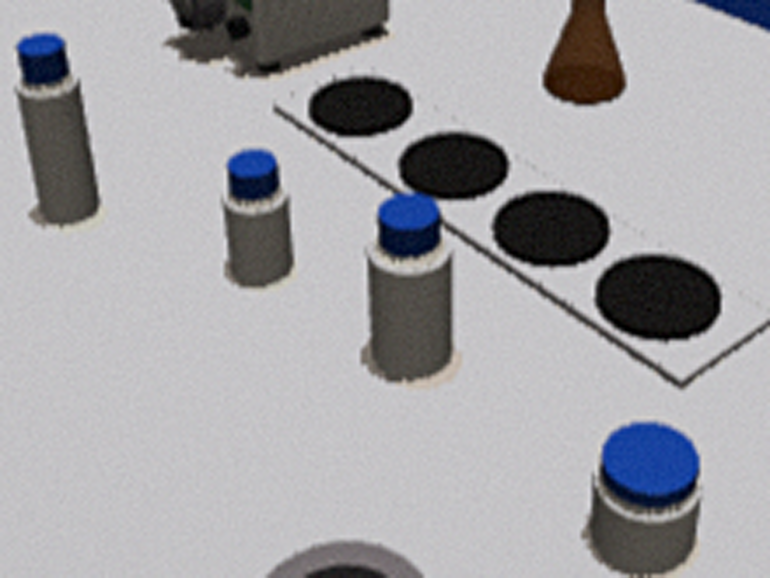

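The crop shows the cap-top ellipses centred at (41,45), (253,161), (408,210) and (650,461). The dish outlines are clear, with the nearest bottle (108) close to the board edge but not touching it.

Run:
```python
from h import *
f=lambda u,v:((u+.5)/3.5-.5+112,(v+.5)/3.5-.5+155)
S=dict(b132=(41,45),b84=(253,161),b108=(408,210),jar=(650,461))
T=dict(b132=(168.9,273.6),b84=(233.9,253.7),b108=(288.6,250.8),jar=(362.7,259.4))
H=dict(b132=.132,b84=.084,b108=.108,jar=.058)
for k in S:
    X,e=tri(f(*S[k]),T[k]);print(k,X.round(4),e,"top@H",onz("top",T[k],H[k]).round(4),"side@H",onz("side",f(*S[k]),H[k]).round(4))
DS=[(214.6,185.3),(241.2,202.2),(269.2,220.1),(299.7,239.7)];DT=[(203,188.5),(243.8,192.8),(281.5,196.8),(318,200.7)]
# dish b's side blob may include nothing of the bottle; c free
for s,t in zip(DS,DT):
    X,e=tri(s,t);print("dish",X.round(4),e,onz("top",t,.0145).round(4),onz("side",s,.0145).round(4))
print("flask",onz("top",(240,131),0),"pump head",onz("top",(206/1.5625,305/1.5625),.06),"stand",onz("top",(405,180),.215), "ring",onz("top",(335,320),.01))
```

```text
b132 [0.3826 0.2178 0.1307] [array([ 0.84, -0.04]), array([-0.36,  0.56])] top@H [0.3839 0.2168] side@H [0.3801 0.2168]
b84 [0.4332 0.0708 0.0848] [array([ 0.74, -0.07]), array([-0.33,  0.43])] top@H [0.4342 0.07  ] side@H [0.4326 0.0727]
b108 [ 0.4429 -0.0602  0.1079] [array([ 1.01, -0.12]), array([-0.45,  0.51])] top@H [ 0.4441 -0.0613] side@H [ 0.4412 -0.0591]
jar [ 0.4278 -0.2507  0.0555] [array([ 1.32, -0.21]), array([-0.54,  0.52])] top@H [ 0.429  -0.2515] side@H [ 0.4237 -0.2507]
dish [0.6038 0.1618 0.0095] [array([ 0.89, -0.1 ]), array([-0.47,  0.55])] [0.6045 0.1601] [0.5965 0.1571]
dish [0.5953 0.053  0.01  ] [array([ 0.94, -0.12]), array([-0.48,  0.53])] [0.596  0.0517] [0.5886 0.0497]
dish [ 0.5875 -0.0475  0.01  ] [array([ 0.94, -0.14]), array([-0.47,  0.48])] [ 0.5881 -0.0484] [ 0.5809 -0.0501]
dish [ 0.5796 -0.1445  0.0104] [array([ 1.09, -0.18]), array([-0.54,  0.5 ])] [ 0.5804 -0.1453] [ 0.5733 -0.1459]
flask [0.76942633 0.06756996] pump head [0.57474196 0.33418118] stand [ 0.60342547 -0.307678  ] ring [ 0.2746367  -0.19093045]
```

```bash
python3 -m handwheel '{"gripper":[1,1,1,1,1,1,1,1],"slide":[[0,0,0],[0,0,0],[0,0,0],[0,0,0],[0,0,0],[0,0,0],[0,0,0],[0,0,0]],"yaw":[0.12,0.12,0.12,0.12,0.12,0.12,0.12,0.12]}' 40
python3 -m handwheel '{"gripper":[1,1,1,1,1],"slide":[[0,0,0],[0,0,0],[0,0,0],[0,0,0],[0,0,0]],"yaw":[0.12,0.115,0,0,0]}'
```

```text
time: 0.77
ee_pos: [0.2018, 0.5115, 0.2308]
tcp_rot: [-180.0, 0.0, 103.1]
wrist_force: [0.4, -0.8, -0.7]
opening: 0.0853
grasp_force: 0.0
time: 1.18
ee_pos: [0.2018, 0.5116, 0.2311]
tcp_rot: [-180.0, 0.0, 90.2]
wrist_force: [0.4, 0.1, 0.1]
opening: 0.0856
grasp_force: 0.0
```

```bash
python3 -m handwheel '{"gripper":[1,1,1,1,1,1,1,1],"slide":[[-29.5,18.1,0],[-29.5,18.1,0],[-29.5,18.1,0],[-29.5,18.1,0],[-29.5,18.1,0],[-29.5,18.1,0],[-29.5,18.1,0],[-29.5,18.1,0]],"yaw":[0,0,0,0,0,0,0,0]}' && python3 -m handwheel '{"gripper":[1,1,1,1,1],"slide":[[-29.5,18.1,0],[-29.5,18.1,0],[0,0,0],[0,0,0],[0,0,0]],"yaw":[0,0,0,0,0]}'
python3 - <<'E'
from h import *
from workcell import camera
im=[cv2.resize(camera(n)["img"][y:y+190,x:x+200,::-1],(400,380),interpolation=cv2.INTER_CUBIC) for n,x,y in(("side",60,90),("top",100,170))]
cv2.imwrite("pics/c2.png",np.hstack(im))
E
```

```text
time: 1.85
ee_pos: [0.3471, 0.2741, 0.2314]
tcp_rot: [180.0, -0.0, 90.2]
wrist_force: [-0.5, 0.5, -0.0]
opening: 0.0852
grasp_force: 0.0
time: 2.27
ee_pos: [0.3828, 0.2166, 0.2313]
tcp_rot: [-180.0, -0.0, 90.0]
wrist_force: [-1.0, 0.1, -0.3]
opening: 0.0851
grasp_force: 0.0
```

View pics/c2.png

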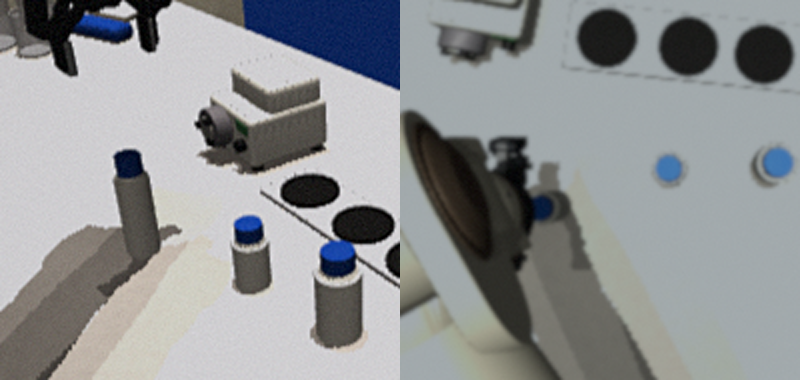

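Both fingers straddle the bottle: in the side crop the tips are at (70,72) and (150,47), above the cap at (128,162). I'll check the midpoint against the calibration, then descend.

```bash
python3 -c "
from h import *
print(proj('side',[.3828,.2166,.244]),(70+150)/4+60,(72+47)/4+90)"
python3 -m handwheel '{"gripper":[1,1,1,1,1,1,1,1],"slide":[[0,0,20],[0,0,28],[0,0,28],[0,0,28],[0,0,28],[0,0,20],[0,0,12],[0,0,0]],"yaw":[0,0,0,0,0,0,0,0]}' && python3 -m handwheel '{"gripper":[1,1,-1,-1,-1,-1,-1,-1],"slide":[[0,0,0],[0,0,0],[0,0,0],[0,0,0],[0,0,0],[0,0,0],[0,0,0],[0,0,0]],"yaw":[0,0,0,0,0,0,0,0]}' 40
```

```text
[115.87590845 120.61781034] 115.0 119.75
time: 3.03
ee_pos: [0.3812, 0.2167, 0.0649]
tcp_rot: [-179.8, 0.1, 90.1]
wrist_force: [-0.5, 0.3, 0.2]
opening: 0.0852
grasp_force: 0.0
time: 3.7
ee_pos: [0.3831, 0.2168, 0.0679]
tcp_rot: [180.0, -0.0, 90.0]
wrist_force: [-2.5, -0.2, 5.6]
opening: 0.0392
grasp_force: 39.9
```

```bash
python3 -m handwheel '{"gripper":[-1,-1,-1,-1,-1,-1,-1,-1],"slide":[[0,0,-6],[0,0,-14],[0,0,-24],[0,0,-28],[0,0,-28],[0,0,-24],[0,0,-14],[0,0,-4]],"yaw":[0,0,0,0,0,0,0,0]}' && python3 -m handwheel '{"gripper":[-1,-1,-1,-1,-1,-1,-1,-1],"slide":[[-8,4,0],[-16,9,0],[-24,13,0],[-27,15,0],[-27,15,0],[-27,15,0],[-27,15,0],[-27,15,0]],"yaw":[0,0,0,0,0,0,0,0]}' && python3 -m handwheel '{"gripper":[-1,-1,-1,-1,-1,-1,-1,-1],"slide":[[-27,15,0],[-27,15,0],[-27,15,0],[-27,15,0],[-27,15,0],[-24,12,0],[-14,6,0],[-6,3,0]],"yaw":[0,0,0,0,0,0,0,0]}'&& python3 -m handwheel '{"gripper":[-1,-1,-1],"slide":[[0,0,0],[0,0,0],[0,0,0]],"yaw":[0,0,0]}'
```

```text
time: 4.37
ee_pos: [0.3835, 0.2169, 0.2119]
tcp_rot: [179.8, -0.1, 90.0]
wrist_force: [-0.1, 0.3, -0.9]
opening: 0.0389
grasp_force: 40.6
time: 5.03
ee_pos: [0.4838, 0.0314, 0.2075]
tcp_rot: [-179.9, 0.0, 90.0]
wrist_force: [1.0, 0.8, -1.7]
opening: 0.0389
grasp_force: 40.6
time: 5.7
ee_pos: [0.5796, -0.148, 0.2067]
tcp_rot: [-179.8, -0.0, 89.9]
wrist_force: [-0.1, 0.2, -1.9]
opening: 0.0393
grasp_force: 40.7
time: 5.95
ee_pos: [0.5793, -0.1446, 0.209]
tcp_rot: [-180.0, -0.0, 90.0]
wrist_force: [0.0, 0.4, -2.1]
opening: 0.0391
grasp_force: 40.7
```

```bash
python3 -m handwheel '{"gripper":[-1,-1,-1,-1,-1,-1,-1,-1],"slide":[[-1,1,10],[0,0,20],[0,0,27],[0,0,27],[0,0,22],[0,0,13],[0,0,6],[0,0,2]],"yaw":[0,0,0,0,0,0,0,0]}' && python3 -m handwheel '{"gripper":[-1,-1,-1],"slide":[[0,0,0],[0,0,0],[0,0,0]],"yaw":[0,0,0]}'&& python3 -m handwheel '{"gripper":[-1,-1,-1],"slide":[[0,0,1],[0,0,0],[0,0,0]],"yaw":[0,0,0]}'&& python3 -m handwheel '{"gripper":[-1,-1,-1],"slide":[[0,0,1],[0,0,0],[0,0,0]],"yaw":[0,0,0]}'
```

```text
time: 6.62
ee_pos: [0.5804, -0.1459, 0.0815]
tcp_rot: [-179.9, -0.0, 90.0]
wrist_force: [-0.1, -0.7, -1.9]
opening: 0.0395
grasp_force: 40.7
time: 6.87
ee_pos: [0.5816, -0.1465, 0.0838]
tcp_rot: [179.9, 0.0, 90.0]
wrist_force: [-0.4, -0.7, -1.1]
opening: 0.039
grasp_force: 40.7
time: 7.12
ee_pos: [0.581, -0.1465, 0.0816]
tcp_rot: [180.0, 0.0, 90.0]
wrist_force: [0.3, -0.4, -2.2]
opening: 0.0393
grasp_force: 40.7
time: 7.37
ee_pos: [0.5808, -0.1464, 0.0802]
tcp_rot: [-180.0, -0.0, 90.0]
wrist_force: [-0.2, -0.5, -1.4]
opening: 0.0392
grasp_force: 40.7
```

```bash
for i in 1 ; do python3 -m handwheel '{"gripper":[-1,-1,-1],"slide":[[0,1,1],[0,0,0],[0,0,0]],"yaw":[0,0,0]}'; done; python3 -m handwheel '{"gripper":[-1,-1,-1],"slide":[[0,0,1],[0,0,0],[0,0,0]],"yaw":[0,0,0]}'
```

```text
time: 7.62
ee_pos: [0.5818, -0.1464, 0.0791]
tcp_rot: [-180.0, -0.0, 90.0]
wrist_force: [0.1, -0.2, -2.1]
opening: 0.039
grasp_force: 40.7
time: 7.87
ee_pos: [0.5819, -0.1464, 0.079]
tcp_rot: [180.0, 0.0, 90.0]
wrist_force: [-1.9, 0.7, 5.6]
opening: 0.0395
grasp_force: 41.3
```

```bash
python3 -m handwheel '{"gripper":[1,1,1,1,1,1,1,1],"slide":[[0,0,0],[0,0,0],[0,0,0],[0,0,0],[0,0,0],[0,0,-10],[0,0,-25],[0,0,-35]],"yaw":[0,0,0,0,0,0,0,0]}' && python3 -m handwheel '{"gripper":[1,1,1,1,1,1,1,1],"slide":[[0,0,-35],[0,0,-20],[-8,-12,0],[-20,-30,0],[-22,-32,0],[-22,-32,0],[-20,-30,0],[-13,-17,0]],"yaw":[0,0,0,0,0,0,0,0]}' && python3 -m handwheel '{"gripper":[1,1,1],"slide":[[0,0,0],[0,0,0],[0,0,0]],"yaw":[0,0,0]}'
python3 - <<'E'
from h import *
from workcell import camera
im=[cv2.resize(camera(n)["img"][y:y+190,x:x+200,::-1],(400,380),interpolation=cv2.INTER_CUBIC) for n,x,y in(("side",180,130),("top",230,130))]
cv2.imwrite("pics/c3.png",np.hstack(im))
E
```

```text
time: 8.53
ee_pos: [0.5805, -0.146, 0.1469]
tcp_rot: [-179.7, -0.1, 90.0]
wrist_force: [1.0, 0.3, 0.0]
opening: 0.0854
grasp_force: 0.0
time: 9.2
ee_pos: [0.4263, -0.2525, 0.2045]
tcp_rot: [180.0, 0.1, 89.9]
wrist_force: [0.7, 0.4, -0.2]
opening: 0.0852
grasp_force: 0.0
time: 9.45
ee_pos: [0.4292, -0.2514, 0.2039]
tcp_rot: [179.9, 0.0, 90.0]
wrist_force: [0.4, 0.8, -0.7]
opening: 0.0856
grasp_force: 0.0
```

View pics/c3.png

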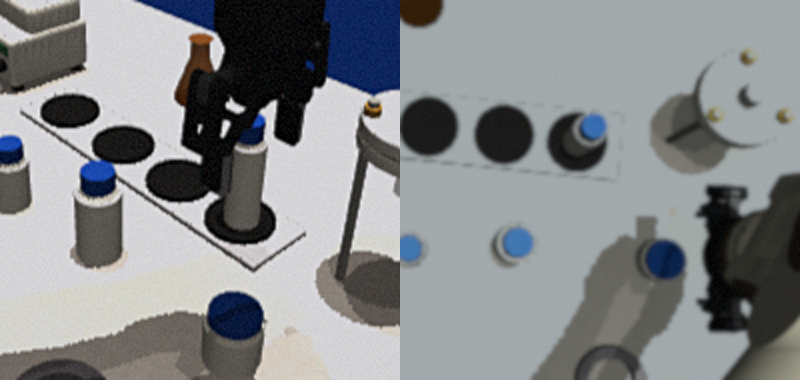

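The tall bottle stands upright in dish 4, with its cap at (593,126) in the top crop and its base inside the dish at about (243,220) in the side crop. The open gripper is above the jar at (663,258).

```bash
python3 -c "
from h import *
print(onz('top',((593-400+.5)/2-.5+230,(126.5)/2-.5+130),.143))"
python3 -m handwheel '{"gripper":[1,1,1,1,1,1,1,1],"slide":[[0,0,20],[0,0,30],[0,0,35],[0,0,35],[0,0,30],[0,0,22],[0,0,14],[0,0,8]],"yaw":[0,0,0,0,0,0,0,0]}' && python3 -m handwheel '{"gripper":[1,1,1],"slide":[[0,0,0],[0,0,0],[0,0,0]],"yaw":[0,0,0]}' && python3 -m handwheel '{"gripper":[-1,-1,-1,-1,-1,-1],"slide":[[0,0,0],[0,0,0],[0,0,0],[0,0,0],[0,0,0],[0,0,0]],"yaw":[0,0,0,0,0,0]}'
```

```text
[ 0.58155455 -0.14527059]
time: 10.22
ee_pos: [0.4284, -0.2501, 0.0069]
tcp_rot: [-179.8, -0.1, 90.1]
wrist_force: [-0.0, 0.1, 0.5]
opening: 0.085
grasp_force: 0.0
time: 10.47
ee_pos: [0.4298, -0.2516, 0.0105]
tcp_rot: [179.9, 0.0, 90.0]
wrist_force: [-0.2, -0.4, 0.1]
opening: 0.0854
grasp_force: 0.0
time: 10.97
ee_pos: [0.4294, -0.2517, 0.0103]
tcp_rot: [179.9, 0.0, 90.0]
wrist_force: [-0.4, 0.3, 6.1]
opening: 0.0546
grasp_force: 42.0
```

```bash
python3 -m handwheel '{"gripper":[-1,-1,-1,-1,-1,-1,-1,-1],"slide":[[0,0,-6],[0,0,-16],[0,0,-27],[0,0,-32],[0,0,-32],[0,0,-27],[0,0,-14],[0,0,-6]],"yaw":[0,0,0,0,0,0,0,0]}' && python3 -m handwheel '{"gripper":[-1,-1,-1,-1,-1,-1,-1,-1],"slide":[[10,4,0],[20,8,0],[26,11,0],[26,11,0],[26,11,0],[26,11,0],[26,11,0],[26,11,0]],"yaw":[0,0,0,0,0,0,0,0]}' && python3 -m handwheel '{"gripper":[-1,-1,-1,-1,-1,-1,-1,-1],"slide":[[26,11,0],[26,11,0],[26,11,0],[26,11,0],[26,11,0],[26,11,0],[26,11,0],[22,10,0]],"yaw":[0,0,0,0,0,0,0,0]}'&& python3 -m handwheel '{"gripper":[-1,-1,-1,-1,-1,-1],"slide":[[14,7,0],[8,3,0],[0,0,0],[0,0,0],[0,0,0],[0,0,0]],"yaw":[0,0,0,0,0,0]}'
```

```text
time: 11.63
ee_pos: [0.4295, -0.2519, 0.1723]
tcp_rot: [179.8, 0.1, 90.0]
wrist_force: [0.7, -0.5, -1.0]
opening: 0.055
grasp_force: 42.6
time: 12.3
ee_pos: [0.5065, -0.0633, 0.1676]
tcp_rot: [-179.9, -0.0, 90.0]
wrist_force: [-0.4, -1.0, -1.2]
opening: 0.0548
grasp_force: 42.6
time: 12.97
ee_pos: [0.5933, 0.141, 0.1672]
tcp_rot: [-179.8, 0.0, 90.0]
wrist_force: [0.4, -0.0, -0.4]
opening: 0.055
grasp_force: 42.6
time: 13.47
ee_pos: [0.6035, 0.1597, 0.1694]
tcp_rot: [-180.0, 0.0, 89.9]
wrist_force: [-0.8, 0.3, -0.7]
opening: 0.0547
grasp_force: 42.6
```

```bash
python3 -m handwheel '{"gripper":[-1,-1,-1,-1,-1,-1,-1,-1],"slide":[[0,1,10],[0,0,24],[0,0,31],[0,0,31],[0,0,26],[0,0,14],[0,0,7],[0,0,2]],"yaw":[0,0,0,0,0,0,0,0]}' && python3 -m handwheel '{"gripper":[-1,-1,-1,-1],"slide":[[0,0,0],[0,0,0],[0,0,0],[0,0,0]],"yaw":[0,0,0,0]}'&& python3 -m handwheel '{"gripper":[-1,-1,-1],"slide":[[0,0,1],[0,0,0],[0,0,0]],"yaw":[0,0,0]}'&& python3 -m handwheel '{"gripper":[-1,-1,-1],"slide":[[0,0,1],[0,0,0],[0,0,0]],"yaw":[0,0,0]}'
```

```text
time: 14.13
ee_pos: [0.6039, 0.1599, 0.0225]
tcp_rot: [-179.9, 0.0, 90.0]
wrist_force: [-0.1, 0.0, -0.6]
opening: 0.055
grasp_force: 42.6
time: 14.47
ee_pos: [0.6056, 0.1608, 0.0256]
tcp_rot: [179.9, -0.0, 90.0]
wrist_force: [0.0, 0.2, -1.2]
opening: 0.0547
grasp_force: 42.6
time: 14.72
ee_pos: [0.6049, 0.1606, 0.0234]
tcp_rot: [180.0, -0.0, 90.0]
wrist_force: [-0.6, 0.0, -1.6]
opening: 0.0549
grasp_force: 42.6
time: 14.97
ee_pos: [0.6048, 0.1606, 0.0222]
tcp_rot: [-180.0, 0.0, 90.0]
wrist_force: [-0.3, 0.2, -0.7]
opening: 0.0548
grasp_force: 42.6
```

```bash
python3 -m handwheel '{"gripper":[-1,-1,-1],"slide":[[0,0,1],[0,0,0],[0,0,0]],"yaw":[0,0,0]}' && python3 -m handwheel '{"gripper":[1,1,1,1,1,1,1,1],"slide":[[0,0,0],[0,0,0],[0,0,0],[0,0,0],[0,0,0],[0,0,-10],[0,0,-25],[0,0,-35]],"yaw":[0,0,0,0,0,0,0,0]}' && python3 -m handwheel '{"gripper":[1,1,1,1,1,1,1,1],"slide":[[0,0,-25],[0,0,-15],[-8,-15,0],[-18,-34,0],[-20,-38,0],[-20,-38,0],[-16,-31,0],[-8,-15,0]],"yaw":[0,0,0,0,0,0,0,0]}' && python3 -m handwheel '{"gripper":[1,1,1],"slide":[[0,0,0],[0,0,0],[0,0,0]],"yaw":[0,0,0]}'
python3 - <<'E'
from h import *
from workcell import camera
im=[cv2.resize(camera(n)["img"][y:y+190,x:x+200,::-1],(400,380),interpolation=cv2.INTER_CUBIC) for n,x,y in(("side",130,110),("top",150,130))]
cv2.imwrite("pics/c4.png",np.hstack(im))
E
```

```text
time: 15.22
ee_pos: [0.6049, 0.1607, 0.0214]
tcp_rot: [180.0, -0.0, 90.0]
wrist_force: [-0.9, 0.0, -0.5]
opening: 0.0553
grasp_force: 42.4
time: 15.88
ee_pos: [0.6032, 0.1602, 0.0898]
tcp_rot: [-179.7, 0.1, 90.0]
wrist_force: [-0.0, -0.2, 0.3]
opening: 0.0853
grasp_force: 0.0
time: 16.55
ee_pos: [0.4331, 0.0705, 0.1323]
tcp_rot: [180.0, 0.0, 90.0]
wrist_force: [-0.1, 0.4, 0.8]
opening: 0.0855
grasp_force: 0.0
time: 16.8
ee_pos: [0.4368, 0.072, 0.132]
tcp_rot: [179.9, -0.0, 90.0]
wrist_force: [-0.8, 0.3, 0.5]
opening: 0.0853
grasp_force: 0.0
```

View pics/c4.png

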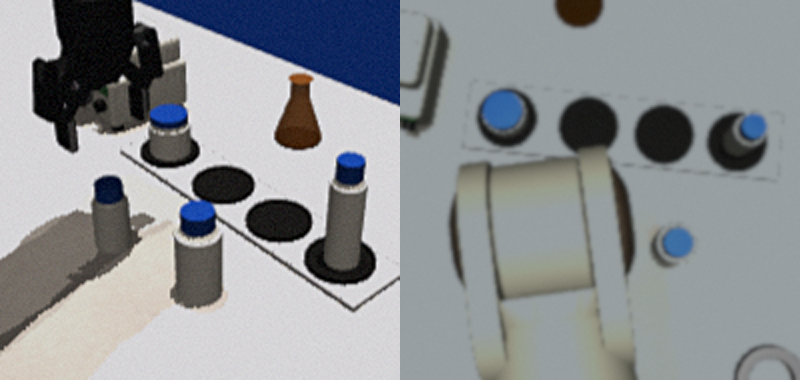

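The jar stands upright in dish 1, with its cap at (503,110) in the top crop. The gripper hangs above bottle_84, whose cap is at (108,188) in the side crop.

```bash
python3 -c "
from h import *
print(onz('top',((103.5)/2-.5+150,(110.5)/2-.5+130),.069))"
python3 -m handwheel '{"gripper":[1,1,1,1,1,1,1,1],"slide":[[-2,-2.5,10],[0,0,20],[0,0,25],[0,0,22],[0,0,15],[0,0,9],[0,0,4],[0,0,0]],"yaw":[0,0,0,0,0,0,0,0]}' && python3 -m handwheel '{"gripper":[1,1,-1,-1,-1,-1,-1,-1],"slide":[[0,0,0],[0,0,0],[0,0,0],[0,0,0],[0,0,0],[0,0,0],[0,0,0],[0,0,0]],"yaw":[0,0,0,0,0,0,0,0]}'
```

```text
[0.6050599  0.15887009]
time: 17.57
ee_pos: [0.4332, 0.0698, 0.0254]
tcp_rot: [-179.9, 0.0, 90.0]
wrist_force: [0.1, -0.5, -1.0]
opening: 0.0854
grasp_force: 0.0
time: 18.23
ee_pos: [0.434, 0.0699, 0.0268]
tcp_rot: [179.9, -0.0, 90.0]
wrist_force: [-0.5, -0.0, 6.5]
opening: 0.041
grasp_force: 40.4
```

```bash
python3 -m handwheel '{"gripper":[-1,-1,-1,-1,-1,-1],"slide":[[0,0,-6],[0,0,-12],[0,0,-16],[0,0,-14],[0,0,-8],[0,0,-4]],"yaw":[0,0,0,0,0,0]}' && python3 -m handwheel '{"gripper":[-1,-1,-1,-1,-1,-1,-1,-1],"slide":[[-1,6,0],[-2,16,0],[-3,27,0],[-3,31,0],[-3,30,0],[-3,26,0],[-2,18,0],[-1,8,0]],"yaw":[0,0,0,0,0,0,0,0]}' && python3 -m handwheel '{"gripper":[-1,-1,-1,-1,-1,-1,-1,-1],"slide":[[0,0,0],[0,0,0],[0,0,6],[0,0,14],[0,0,14],[0,0,8],[0,0,4],[0,0,0]],"yaw":[0,0,0,0,0,0,0,0]}'&& python3 -m handwheel '{"gripper":[-1,-1,-1],"slide":[[0,0,0],[0,0,0],[0,0,0]],"yaw":[0,0,0]}'
```

```text
time: 18.73
ee_pos: [0.4342, 0.0699, 0.088]
tcp_rot: [179.9, -0.0, 90.0]
wrist_force: [0.0, -0.0, -0.9]
opening: 0.0414
grasp_force: 40.5
time: 19.4
ee_pos: [0.5974, 0.0513, 0.0844]
tcp_rot: [-179.9, 0.0, 90.0]
wrist_force: [0.1, 0.1, -0.1]
opening: 0.0413
grasp_force: 40.7
time: 20.07
ee_pos: [0.5946, 0.0519, 0.0395]
tcp_rot: [-179.9, 0.0, 90.0]
wrist_force: [0.5, -0.1, -0.1]
opening: 0.0414
grasp_force: 40.7
time: 20.32
ee_pos: [0.596, 0.0519, 0.0412]
tcp_rot: [179.9, -0.0, 90.0]
wrist_force: [-0.5, 0.4, -1.4]
opening: 0.0413
grasp_force: 40.7
```

```bash
python3 -m handwheel '{"gripper":[-1,-1,-1,-1,-1,-1],"slide":[[0,0,1],[0,0,0],[0,0,1],[0,0,0],[0,0,1],[0,0,0]],"yaw":[0,0,0,0,0,0]}' && python3 -m handwheel '{"gripper":[1,1,1,1,1,1,1,1],"slide":[[0,0,0],[0,0,0],[0,0,0],[0,0,0],[0,0,0],[0,0,-10],[0,0,-25],[0,0,-35]],"yaw":[0,0,0,0,0,0,0,0]}' && python3 -m handwheel '{"gripper":[1,1,1,1,1,1,1,1],"slide":[[0,0,-20],[0,0,-15],[-10,-14,0],[-22,-30,0],[-25,-33,0],[-25,-33,0],[-21,-28,0],[-10,-14,0]],"yaw":[0,0,0,0,0,0,0,0]}' && python3 -m handwheel '{"gripper":[1,1,1],"slide":[[0,0,0],[0,0,0],[0,0,0]],"yaw":[0,0,0]}'
```

```text
time: 20.82
ee_pos: [0.5957, 0.0518, 0.0379]
tcp_rot: [180.0, -0.0, 90.0]
wrist_force: [-1.7, 0.2, 3.6]
opening: 0.0409
grasp_force: 41.0
time: 21.48
ee_pos: [0.594, 0.0517, 0.1059]
tcp_rot: [-179.7, 0.0, 90.0]
wrist_force: [0.9, -0.3, -0.7]
opening: 0.0853
grasp_force: 0.0
time: 22.15
ee_pos: [0.4409, -0.0627, 0.1433]
tcp_rot: [180.0, 0.0, 89.9]
wrist_force: [-0.1, 0.1, 0.7]
opening: 0.0854
grasp_force: 0.0
time: 22.4
ee_pos: [0.4442, -0.0611, 0.143]
tcp_rot: [179.9, 0.0, 90.0]
wrist_force: [0.4, -0.5, -0.5]
opening: 0.0854
grasp_force: 0.0
```

```bash
python3 -m handwheel '{"gripper":[1,1,1,1,1,1,1,1],"slide":[[0,0,10],[0,0,20],[0,0,24],[0,0,20],[0,0,13],[0,0,7],[0,0,3],[0,0,0]],"yaw":[0,0,0,0,0,0,0,0]}' && python3 -m handwheel '{"gripper":[1,1,-1,-1,-1,-1,-1,-1],"slide":[[0,0,0],[0,0,0],[0,0,0],[0,0,0],[0,0,0],[0,0,0],[0,0,0],[0,0,0]],"yaw":[0,0,0,0,0,0,0,0]}' && python3 -m handwheel '{"gripper":[-1,-1,-1,-1,-1,-1,-1],"slide":[[0,0,-6],[0,0,-12],[0,0,-16],[0,0,-14],[0,0,-8],[0,0,-4],[0,0,0]],"yaw":[0,0,0,0,0,0,0]}'
```

```text
time: 23.07
ee_pos: [0.4436, -0.0608, 0.0447]
tcp_rot: [-179.9, -0.0, 90.0]
wrist_force: [0.3, 0.6, -0.7]
opening: 0.0859
grasp_force: 0.0
time: 23.73
ee_pos: [0.4439, -0.0613, 0.0459]
tcp_rot: [180.0, 0.0, 90.0]
wrist_force: [-1.1, -0.3, 5.3]
opening: 0.049
grasp_force: 41.4
time: 24.32
ee_pos: [0.444, -0.0613, 0.1063]
tcp_rot: [179.9, 0.0, 90.0]
wrist_force: [0.3, 0.1, -2.0]
opening: 0.0489
grasp_force: 41.7
```

```bash
python3 -m handwheel '{"gripper":[-1,-1,-1,-1,-1,-1,-1,-1],"slide":[[0,6,0],[1,16,0],[2,24,0],[3,27,0],[3,26,0],[2,22,0],[1,15,0],[1,8,0]],"yaw":[0,0,0,0,0,0,0,0]}' && python3 -m handwheel '{"gripper":[-1,-1,-1,-1,-1,-1,-1,-1],"slide":[[0,0,0],[0,0,0],[0,0,6],[0,0,14],[0,0,14],[0,0,8],[0,0,4],[0,0,0]],"yaw":[0,0,0,0,0,0,0,0]}'&& python3 -m handwheel '{"gripper":[-1,-1,-1],"slide":[[0,0,0],[0,0,0],[0,0,0]],"yaw":[0,0,0]}' && python3 -m handwheel '{"gripper":[-1,-1,-1,-1,-1,-1],"slide":[[0,0,1],[0,0,0],[0,0,1],[0,0,0],[0,0,1],[0,0,0]],"yaw":[0,0,0,0,0,0]}'
```

```text
time: 24.98
ee_pos: [0.5889, -0.048, 0.1034]
tcp_rot: [-179.9, -0.0, 90.0]
wrist_force: [-0.3, 0.2, -1.3]
opening: 0.049
grasp_force: 41.9
time: 25.65
ee_pos: [0.5867, -0.0483, 0.0584]
tcp_rot: [-179.9, -0.0, 90.0]
wrist_force: [-0.0, -0.1, -2.2]
opening: 0.0491
grasp_force: 41.9
time: 25.9
ee_pos: [0.588, -0.0483, 0.0601]
tcp_rot: [179.9, 0.0, 90.0]
wrist_force: [0.1, -0.4, -1.6]
opening: 0.0485
grasp_force: 41.9
time: 26.4
ee_pos: [0.5877, -0.0482, 0.057]
tcp_rot: [180.0, 0.0, 90.0]
wrist_force: [-2.6, 0.1, 4.3]
opening: 0.0492
grasp_force: 42.1
```

Contact felt, so I'll release, rise clear, back off and look.

```bash
python3 -m handwheel '{"gripper":[1,1,1,1,1,1,1,1],"slide":[[0,0,0],[0,0,0],[0,0,0],[0,0,0],[0,0,0],[0,0,-10],[0,0,-25],[0,0,-35]],"yaw":[0,0,0,0,0,0,0,0]}' && python3 -m handwheel '{"gripper":[1,1,1,1,1,1,1,1],"slide":[[0,0,-35],[0,0,-25],[0,0,-15],[0,-20,0],[0,-40,0],[0,-40,0],[0,-40,0],[0,-40,0]],"yaw":[0,0,0,0,0,0,0,0]}' && python3 -m handwheel '{"gripper":[1,1,1,1,1],"slide":[[0,-40,0],[0,-30,0],[0,0,0],[0,0,0],[0,0,0]],"yaw":[0,0,0,0,0]}'
python3 - <<'E'
from h import *
from workcell import camera
I={n:camera(n)["img"][:,:,::-1] for n in("side","top")}
for n in I: cv2.imwrite(f"raw_{n}1.png",I[n])
print(*blobs("top",I["top"],"blue",(150,150,390,240)),sep="\n")
im=[cv2.resize(I[n][y:y+190,x:x+200],(400,380),interpolation=cv2.INTER_CUBIC) for n,x,y in(("side",170,110),("top",170,110))]
cv2.imwrite("pics/c5.png",np.hstack(im))
E
```

```text
time: 27.07
ee_pos: [0.5861, -0.0481, 0.125]
tcp_rot: [-179.7, -0.0, 90.0]
wrist_force: [0.2, 0.1, 0.9]
opening: 0.0855
grasp_force: 0.0
time: 27.73
ee_pos: [0.4058, -0.0481, 0.2017]
tcp_rot: [180.0, 0.0, 90.0]
wrist_force: [0.4, -0.9, 1.0]
opening: 0.085
grasp_force: 0.0
time: 28.15
ee_pos: [0.3381, -0.0483, 0.2021]
tcp_rot: [179.9, 0.0, 90.0]
wrist_force: [0.4, -0.3, -0.0]
opening: 0.0852
grasp_force: 0.0
([200.7, 184.4], [191, 175, 20, 20, 295])
([243.4, 187.5], [238, 182, 12, 12, 122])
([284.6, 190.6], [278, 184, 14, 14, 160])
([326.5, 192.7], [321, 187, 12, 12, 117])
```

View pics/c5.png

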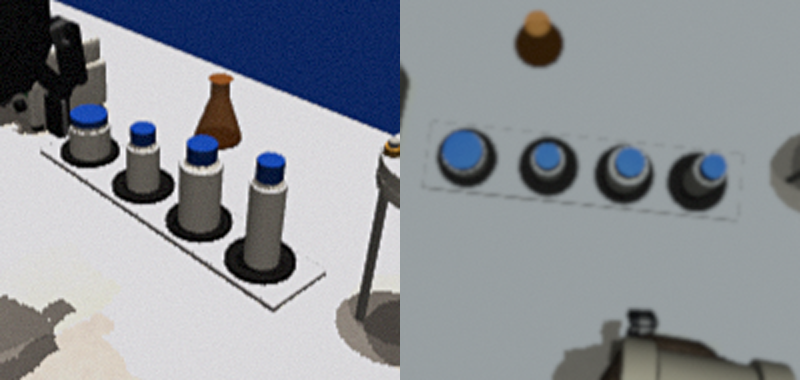

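Run:
```python
from h import *
D=[(.6045,.1601),(.596,.0517),(.5881,-.0484),(.5804,-.1453)]
for uv,h,d in zip([(200.7,184.4),(243.4,187.5),(284.6,190.6),(326.5,192.7)],(.058,.084,.108,.132),D): print(((onz("top",uv,h+.011)-d)*1000).round(1),"mm off")
from workcell import ticket
print(ticket.job_done())
```

```text
[1.4 0.2] mm off
[ 0.7 -0. ] mm off
[-0.3 -0.1] mm off
[ 1.3 -0.6] mm off
the job is handed in; nothing more can be done
None
```

The four bottles stand upright and free in the dishes, shortest nearest the pump to tallest farthest from it. Each is within 2 mm of its dish's middle by the top camera, the flask was not touched, and the job was handed in at about 28 s.

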